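Start pulling vacuum on the drying box

TASK

Start the pump-down of the vacuum drying box: first open the valve between box and pump by swinging its lever a quarter turn to the open stop, in line with the pipe. The access panel stands ajar because the cross foot of its quarter-turn fastener is not in line with the slot in the frame: turn the wing head until it lines up with the two engraved index lines on the panel, then press the panel down flush on its gasket and finish while still holding it pressed, with the fastener still lined up (do not turn it on to lock). Leave the bottles, the timer and the forceps where they are.

Things in the scene. Friction and masses are not known exactly. Their poses are not given: they have to be found in the camera images.
- drying_box: white vacuum box on a grey base plate (205 x 443 mm) that also carries a pump at its right end (y = -292 mm, 86 mm high). Fixed. Origin on the bench under the box's middle; x points from its front (fastener side) to its hinge side, y to its left, z up. Box: x -90 to 95, y -100 to 100 mm, rim at z = 95 mm; a front flange, level with the rim, reaches to x = -132 mm
- valve_axis (a point): point on the vertical axis of the ball valve's lever, at mid-height of its black grip, 89 mm above the bench, right of the box. The grip is 11 mm wide and 13 mm high and runs from 31 to 91 mm from this axis; 60 mm out is a good place to hold it. Axes as the box's. Beside the grip 35 mm are free; when open its end is 9 mm from the pump
- valve_lever (a joint): angle of the valve lever, rad, counter-clockwise from above positive. 0 (stop): closed, the lever points to the box's front (-x), across the pipe. 1.571 (stop): open, it points to the pump (-y), over the pipe. Stays where it is left; friction about 0.12 N m
- fastener_axis (a point): point on the quarter-turn fastener's axis, at the front middle of the panel, 24 mm above the panel's top (a TCP here puts the fingertips 5 mm above it). The black wing head is 9 mm wide, 36 mm long and rises from 5 to 28 mm above the panel, over a washer 34 mm across, 2 mm high. The point turns with the head: y along the wing, z along the axis. 213 mm from the panel's hinge
- fastener (a joint): angle of the fastener, rad, counter-clockwise from above positive. 0: wing and cross foot (6 x 22 mm, under the panel) lie along the box's y, in line with the index lines on the panel and the slot (9 x 26 mm) in the flange; the foot passes only within about 0.12 rad of 0. Stops at -0.8 and 1.6; starts between 0.5 and 1.3. Friction 0.05 N m; stays where it is left
- panel (a joint): opening of the panel about its hinge at the box's back, rad. 0: flush on the frame (hard stop). About 0.07: ajar, the fastener's foot resting on the flange (15 mm high at the fastener). Foot in the slot: it sinks by its weight to about 0.02, where the gasket carries it; to bring it flush takes about 8 to 11 N at the fastener; let go, it rises again. Mass about 0.6 kg
- panel_front (a point): point on the panel's top face 60 mm to the left of the fastener's axis, 20 mm behind the panel's front edge: bare plate, a place to press with the fingertips. The panel is 230 x 200 x 10 mm
- amber_bottle: amber reagent bottle with a black cap, 33 mm across, 68 mm high, standing behind the box; origin under its centre. Leave it alone
- white_bottle: white reagent bottle with a green cap, 33 mm across, 67 mm high, standing behind the box; origin under its centre. Leave it alone
- timer: white bench timer, 64 x 64 x 19 mm, lying before and to the right of the box; origin under its centre. Leave it alone
- forceps: steel forceps, 136 mm long, 8 mm high, lying before the pump; origin under its centre. Leave it alone

How it is judged:
On the way, in this order (a step that is already met when the one before it is completed fails the run):
1. the valve is opened: its lever is within 0.12 rad of the open stop (value of joint valve_lever above 1.45 rad), for 0.2 s.
2. the fastener is in line with the index lines (within 0.15 rad) (value of joint fastener between -0.15 and 0.15 rad), for 0.2 s.
At the end, for the whole second after the job is handed in: The valve lever is within 0.12 rad of the open stop, the fastener is within 0.2 rad of its index lines, and the panel is down flush (within 0.009 rad, 2 mm at its front edge) on the compressed gasket, held there by the fingers with more than 3 N (value of joint valve_lever above 1.45 rad and value of joint fastener between -0.2 and 0.2 rad and value of joint panel below 0.009 rad and contact force between the fingers and panel above 3 N); the arm keeps its last pose, push and grip.
It fails at once if a bottle, the timer or the forceps is moved more than 30 mm (distance of any of amber_bottle, white_bottle, timer, forceps from where it was at the start of the episode above 0.03 m).
It also fails if it takes over 51 s, if anything falls off the work surface, if the arm or the gripper's body presses on something with over 40 N, if the wrist force passes 120 N, or if a joint passes its speed limit or range.

ROBOT

A 6-joint arm with a two-finger parallel gripper is mounted at the origin on a cart in front of the work surface, level with it; the furniture and walls round the work are solid. World frame = base frame: x ahead of the robot, y to its left, z up, the work surface at z = 0. Lengths are in m, angles in rad, forces in N, time in s.
With the tool pointing down it reaches from about 0.375 to 0.9 m from the base axis. Payload 3.1 kg.
Tool frame: the origin (TCP) lies between the finger pads, 19 mm behind the fingertips; this is the grasp point; z points along the fingers, y is the line along which they close (so a half turn about z gives the same grasp; the last joint's range is limited). The gripper opens to 85 mm and grips with 20 to 120 N. Pads are 22 mm wide; open, the fingers measure 114 mm over their backs; the gripper's body (76 mm by 85 mm) begins 54 mm behind the grasp point. The pads swing forward as they close: fully open they stand 13 mm farther back than shut.
Start: joints at [0.935, 0.527, 1.433, -0, 1.181, -0.178], TCP at [0.276, 0.561, 0.25] pointing down, gripper open.
Joint ranges: [-3.08, 3.08], [-0.75, 2.2], [0.22, 2.44], [-1.43, 4.57], [0, 2.65], [-2.85, 2.85]. Speed limits (rad/s): [2.79, 2.79, 3.14, 3.14, 3.14, 3.14].

INTERFACE

Orientations are given as a unit quaternion [x, y, z, w].
In Python, from station import monitor, eyes, job gives the robot as it stands.
- The arm moves only by the shell command python3 -m pendant 'ROWS' [FORCE]. ROWS is JSON, a list that holds one entry, the list of rows, each a list of 7 numbers: the shift along the tool's x, y, z as a fraction of full scale, then the turn, a rotation vector about the tool's x, y, z as a fraction of full scale, then the opening, from 0 (shut) to 1 (fully open). A call has 1 to 20 rows; each row shifts and turns the commanded pose from where the row before left it, along the tool's axes as they then stand; what a row does not reach is not made up. Full scale, the value 1, is 800 mm for a shift and 0.12 rad for a turn. A row lasts 1/10 s, in which the tool goes at most 50 mm and 8.59 degrees, less where a joint would pass 70% of its speed; a pose out of reach is approached as far as the arm can. A call with a number of a shift or a turn outside -1 to 1 is refused whole. A call with a gripper value outside its range is refused whole. The fingers move at their own pace and stop on an object; FORCE is the grip in N (left out, the last holds). Time passes only in rows, so rows that do not move let the fingers close. It gives the time, the measured TCP pose, the force, the opening and the grip force at its end, in the units of the state.
- monitor.sense(): the state, without advancing time (a new reading comes with each control period).
- eyes.snapshot(name): name is "side" or "top"; returns a dict with "pixels" (384x512x3 uint8, red, green, blue), "depth" (384x512 float32, m along the optical axis (not along the pixel's ray), 0 where there is no reading), "intrinsics" (3x3 intrinsics, pixels), "k1" (the pictures are not rectified: a ray, as slopes to the right and down, at radius r is drawn at 1 + k1 r^2 times it, then the intrinsics apply), "eye" and "attitude" of the camera in the world. Camera axes: x right, y down, z forward; pixel columns grow to the right and rows downward; lengths in m; the calibration is good to about 2 mm. A picture is of the moment at which its call begins.
- job.sign_off(): hands the job in; it is judged then, once.
The state is a dict: "t": time; "q": joint angles; "qd": joint speeds; "tau": joint torques, N m; "tcp_pos": TCP position; "tool_rot": TCP orientation; "force": force on the tool from outside, world axes, zero at the start; "ft_torque": the same for the moment, N m; "finger_gap": opening from 0.0 (shut) to 1.0 (fully open); "gripper_force": force on a finger pad.
Only numpy, scipy, OpenCV 4.12 (cv2) and the standard library are available. Lean on these libraries where they do the work, as an engineer would, in place of code of your own. Each camera call takes 0.05 s, during which the arm holds its last target. There are 200 camera calls.

## Working session

There is one attempt and no reset: what is moved stays moved. The work goes in short steps, Python scripts to look and compute and a shell command to move; the robot and the scene stay as the last step left them, time stands still between calls to the robot, and variables do not carry over. Pictures are saved under pics/ and viewed, at most 10 in all, crops included, and the job is handed in when it is done.

```bash
mkdir -p pics; ls
python3 - <<'E'
from station import monitor, eyes
import cv2,numpy as np,pickle
s=monitor.sense(); print(s)
for n in("top","side"):
    d=eyes.snapshot(n); pickle.dump(d,open(f"pics/{n}0.pkl","wb"))
    cv2.imwrite(f"pics/{n}0.png",d["pixels"][:,:,::-1]); print(n,d["intrinsics"],d["k1"],d["eye"],d["attitude"])
E
```

```text
pics
{'t': 0.0, 'q': array([ 9.35464052e-01,  5.28487893e-01,  1.43388198e+00, -3.21085662e-05,
        1.18140364e+00, -1.78518919e-01]), 'qd': array([-2.79526546e-04,  5.67117657e-04,  7.82964489e-05,  2.59303661e-03,
       -1.49359403e-03, -2.05770411e-04]), 'tau': array([ 6.36731602e-04, -4.42362285e+01, -1.78020251e+01, -1.81863193e-04,
        8.46940588e-03,  9.97527479e-06]), 'tcp_pos': array([0.27527013, 0.56037151, 0.24902669]), 'tool_rot': array([ 2.26419784e-01,  9.74029205e-01, -1.00725990e-03, -4.17943904e-04]), 'force': array([ 0.15502625,  0.59269412, -0.51720552]), 'ft_torque': array([-0.05921789, -0.01649047,  0.06040085]), 'gripper_force': 0.0, 'finger_gap': 0.9985199045885907}
top [[350.50812894   0.         255.00473545]
 [  0.         350.50812894 196.02288266]
 [  0.           0.           1.        ]] 0.02788678683442846 [ 0.4399978  -0.21589438  0.9491642 ] [-0.69672537  0.71273439 -0.06216072  0.05214872]
side [[406.34286637   0.         252.94104312]
 [  0.         406.34286637 195.13013146]
 [  0.           0.           1.        ]] 0.049415195443556305 [ 0.51064424 -1.02223668  0.40824462] [ 0.82601106 -0.03666859  0.01675584 -0.56221027]
```

View pics/top0.png

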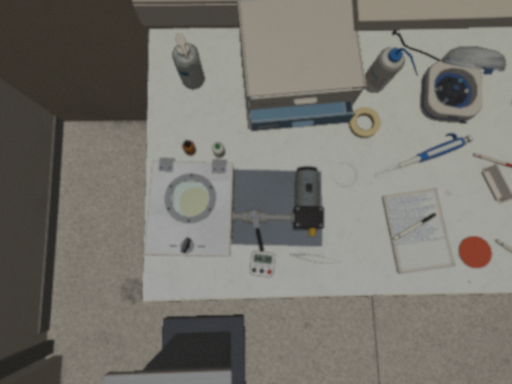

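View pics/side0.png

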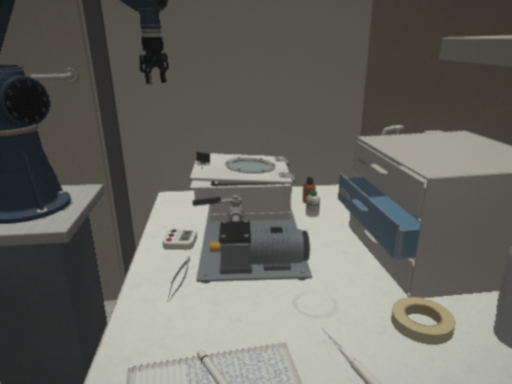

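The top view shows the panel at px (150-232, 160-255), with the wing head at (187,245). The valve pivot is near (256,217) and its black grip runs to (262,250). The timer is at (262,263) and the forceps at (310,258). The side view shows the panel ajar and the lever pointing to the front.

```bash
cat > h.py <<'E'
import numpy as np,cv2,pickle
from scipy.spatial.transform import Rotation as R
def dist(d): return np.array([d["k1"],0,0,0,0.])
def onplane(d,px,z):
    """pixels Nx2 -> world points on height z"""
    K=d["intrinsics"]; px=np.atleast_2d(np.float64(px))
    n=cv2.undistortPoints(px.reshape(-1,1,2),K,dist(d)).reshape(-1,2)
    r=R.from_quat(d["attitude"]).apply(np.c_[n,np.ones(len(n))]); e=np.array(d["eye"])
    return e+r*((z-e[2])/r[:,2])[:,None]
def bydepth(d,px):
    K=d["intrinsics"]; px=np.atleast_2d(np.float64(px))
    n=cv2.undistortPoints(px.reshape(-1,1,2),K,dist(d)).reshape(-1,2)
    z=np.array([d["depth"][int(round(v)),int(round(u))] for u,v in px])
    return np.array(d["eye"])+R.from_quat(d["attitude"]).apply(np.c_[n,np.ones(len(n))]*z[:,None])
def project(d,P):
    c=R.from_quat(d["attitude"]).inv().apply(np.atleast_2d(P)-np.array(d["eye"]))
    return cv2.projectPoints(c,np.zeros(3),np.zeros(3),d["intrinsics"],dist(d))[0].reshape(-1,2)
def dark(d,box,thr):
    u0,v0,u1,v1=box; g=d["pixels"].max(2)[v0:v1,u0:u1]
    m=(g<thr).astype(np.uint8); n,l,s,c=cv2.connectedComponentsWithStats(m)
    i=1+np.argmax(s[1:,4]); v,u=np.nonzero(l==i); return np.c_[u+u0,v+v0],s[i]
def axis(P):
    P=P[:,:2]; c=P.mean(0); w,V=np.linalg.eigh(np.cov((P-c).T)); a=V[:,1]; t=(P-c)@a
    return c,a,t.min(),t.max(),np.sqrt(w)
E
python3 - <<'E'
from h import *
d=pickle.load(open("pics/top0.pkl","rb"))
for name,box,z in(("grip",(250,222,270,254),.0955),("wing",(176,234,200,256),.138)):
    p,s=dark(d,box,45 if name=="grip" else 50); P=onplane(d,p,z); c,a,t0,t1,w=axis(P)
    print(name,len(p),s,c.round(4),a.round(3),np.degrees(np.arctan2(a[1],a[0])).round(1),t0,t1,(c+a*t0).round(4),(c+a*t1).round(4),w)
# panel depth plane
pts=bydepth(d,[(158,185),(225,185),(160,245),(225,248),(190,170),(187,222),(175,225),(205,225)]); print(pts.round(4))
# panel outline: bright mask by depth height
u,v=np.meshgrid(np.arange(512),np.arange(384)); px=np.c_[u.ravel(),v.ravel()]
P=bydepth(d,px).reshape(384,512,3)
m=((P[:,:,2]>.085)&(P[:,:,2]<.16)).astype(np.uint8); m[:, :140]=0; m[:150]=0;m[270:]=0; m[:,240:]=0
m=cv2.morphologyEx(m,cv2.MORPH_OPEN,np.ones((15,15)))
c=max(cv2.findContours(m,0,2)[0],key=cv2.contourArea); r=cv2.minAreaRect(c); b=cv2.boxPoints(r); print(r,b)
print(bydepth(d,b).round(3)); print(onplane(d,b,.11).round(4))
big=cv2.resize(d["pixels"][150:280,140:340,::-1],None,fx=4,fy=4,interpolation=cv2.INTER_CUBIC)
cv2.imwrite("pics/crop0.png",cv2.convertScaleAbs(big,alpha=1.6,beta=10))
# base plate + grey: dark slate colour
g=d["pixels"].astype(int); mm=((g.max(2)<110)&(g.max(2)>40)).astype(np.uint8); mm[:165]=0;mm[250:]=0;mm[:,:233]=0;mm[:,330:]=0
mm=cv2.morphologyEx(mm,cv2.MORPH_CLOSE,np.ones((9,9)));c=max(cv2.findContours(mm,0,2)[0],key=cv2.contourArea); r=cv2.minAreaRect(c);print(r,onplane(d,cv2.boxPoints(r),.012).round(4))
E
```

```text
grip 42 [ 7  7  5 20 42] [ 0.4764 -0.2367] [-0.981 -0.192] -168.9 -0.02194341525073484 0.02468343932960213 [ 0.4979 -0.2325] [ 0.4522 -0.2414] [0.00157776 0.0126767 ]
wing 20 [ 8  6  5 12 20] [ 0.4607 -0.0701] [-0.926  0.378] 157.8 -0.01313915483333146 0.013012983865623579 [ 0.4729 -0.0751] [ 0.4487 -0.0652] [0.00144654 0.00740963]
[[ 0.6096  0.0058  0.1075]
 [ 0.6063 -0.1568  0.1069]
 [ 0.4646 -0.0038  0.1145]
 [ 0.4538 -0.1561  0.1171]
 [ 0.6454 -0.0715  0.1076]
 [ 0.44   -0.2159  0.9492]
 [ 0.5108 -0.0378  0.1128]
 [ 0.5089 -0.1092  0.116 ]]
((189.62149047851562, 208.6330108642578), (83.78076934814453, 94.7818374633789), 5.079607963562012) [[143.69965 252.12885]
 [152.09161 157.71924]
 [235.54333 165.13718]
 [227.15137 259.54678]]
[[ 0.449  0.032  0.118]
 [ 0.709  0.052 -0.001]
 [ 0.683 -0.179 -0.002]
 [ 0.425 -0.153  0.001]]
[[ 0.4491  0.0349  0.11  ]
 [ 0.6776  0.0208  0.11  ]
 [ 0.6548 -0.1834  0.11  ]
 [ 0.427  -0.1604  0.11  ]]
((277.00653076171875, 207.86581420898438), (80.56238555908203, 91.82622528076172), 86.77547454833984) [[ 0.666  -0.1612  0.012 ]
 [ 0.6752 -0.4135  0.012 ]
 [ 0.456  -0.4137  0.012 ]
 [ 0.4481 -0.1707  0.012 ]]
```

View pics/crop0.png

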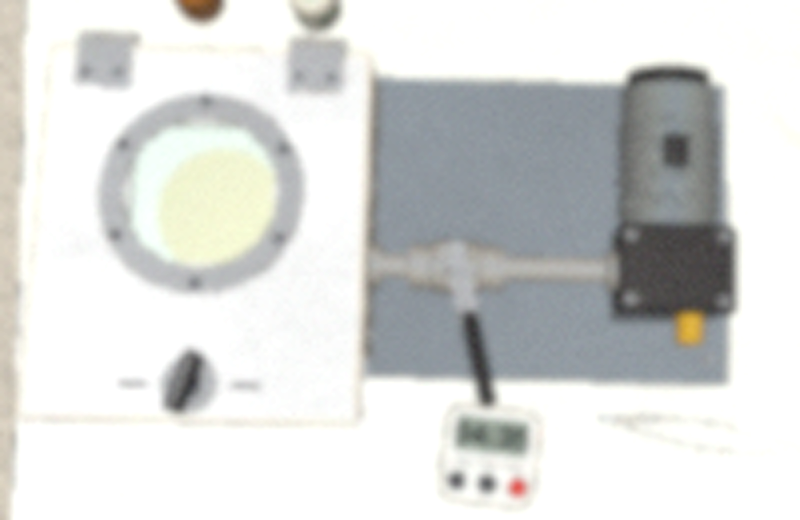

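The crop shows the following:
- **Index lines:** crop x about 118-146 and 231-260, at y about 384.
- **Wing:** runs from (195,350) to (175,410), about 65° off the lines.
- **Lever grip:** from (468,312) to (490,402), with its hub at (458,265).

Next I'll pin down the frames.

Run:
```python
from h import *
d=pickle.load(open("pics/top0.pkl","rb")); s=pickle.load(open("pics/side0.pkl","rb"))
C=lambda x,y:(140+(x+.5)/4-.5,150+(y+.5)/4-.5)
def yaw(P): v=P[0,:2]-P[1,:2]; return np.degrees(np.arctan2(v[1],v[0])).round(2)
il=onplane(d,[C(118,383),C(260,385)],.117); print("index",il.round(4),yaw(il)-90, "mid",il.mean(0))
pe=onplane(d,[C(376,264),C(612,268)],.07); print("pipe",pe.round(4),yaw(pe)-90)
pl=onplane(d,[C(375,376),C(726,381)],.01); print("plate front",pl.round(4),yaw(pl)-90)
pl=onplane(d,[C(390,78),C(620,82)],.01); print("plate back",pl.round(4),yaw(pl)-90)
for t in(60,80):
    p,st=dark(d,(250,222,270,254),t); P=onplane(d,p,.0955); c,a,t0,t1,w=axis(P); print("grip",t,len(p),st,c,a,np.degrees(np.arctan2(a[1],a[0])),(t1-t0),"axis est",c-a*.061*np.sign(-a[0]), bydepth(d,p)[:,2].round(3)[::6])
print("hub",onplane(d,[C(458,262)],.095))
g=onplane(d,[C(468,312),C(490,402)],.0955);print("grip ends",g,yaw(g))
for t in(60,75):
    p,st=dark(d,(176,234,200,256),t); P=onplane(d,p,.14); c,a,t0,t1,w=axis(P); print("wing",t,len(p),st,c,np.degrees(np.arctan2(a[1],a[0])),t1-t0,w)
w=onplane(d,[C(195,350),C(176,410)],.14);print("wing ends",w,yaw(w),w.mean(0)); print("washer",onplane(d,[C(189,381)],.119))
t=onplane(d,[C(443,405),C(543,412),C(537,506),C(440,500)],.019);print("timer",t.round(3))
from station import monitor
q=monitor.sense();print(R.from_quat(q["tool_rot"]).as_matrix().round(3))
im=s["pixels"][130:290,160:330,::-1]
cv2.imwrite("pics/crop1.png",cv2.convertScaleAbs(cv2.resize(im,None,fx=4.5,fy=3.7*4.5/4.5*1,interpolation=cv2.INTER_CUBIC),alpha=1.5))
```

```text
index [[ 0.4631 -0.0257  0.117 ]
 [ 0.4599 -0.1084  0.117 ]] -2.230000000000004 mid [ 0.46150676 -0.06704851  0.117     ]
pipe [[ 0.5346 -0.1751  0.07  ]
 [ 0.5287 -0.3236  0.07  ]] -2.25
plate front [[ 0.4665 -0.1707  0.01  ]
 [ 0.4579 -0.4036  0.01  ]] -2.1200000000000045
plate back [[ 0.6691 -0.1837  0.01  ]
 [ 0.663  -0.3418  0.01  ]] -2.219999999999999
grip 60 71 [ 6  7  7 21 71] [ 0.47595823 -0.23666069] [-0.98234649 -0.1870705 ] -169.2181288110115 0.049967556720924566 axis est [ 0.53588136 -0.22524939] [0.095 0.094 0.096 0.094 0.097 0.092 0.095 0.094 0.096 0.095 0.096 0.093]
grip 80 115 [  5   6   8  23 115] [ 0.4767927  -0.23664637] [-0.98085805 -0.19472411] -168.77139270767097 0.05468146123754644 axis est [ 0.53662504 -0.2247682 ] [0.088 0.094 0.096 0.095 0.095 0.097 0.095 0.095 0.095 0.095 0.094 0.096
 0.096 0.094 0.097 0.095 0.095 0.095 0.093 0.096]
hub [[ 0.53200346 -0.22641685  0.095     ]]
grip ends [[ 0.5013002  -0.23177782  0.0955    ]
 [ 0.44698501 -0.24368763  0.0955    ]] 12.37
wing 60 34 [ 8  5  6 13 34] [ 0.46174602 -0.07052448] 159.59022698110311 0.028228535957278696 [0.00180693 0.00809247]
wing 75 65 [ 6  5  8 13 65] [ 0.46185588 -0.06919351] 156.97322294552146 0.029818554991407592 [0.00336358 0.00812166]
wing ends [[ 0.48006318 -0.07435352  0.14      ]
 [ 0.44648673 -0.06390084  0.14      ]] -17.29 [ 0.46327496 -0.06912718  0.14      ]
washer [[ 0.46318409 -0.06733713  0.119     ]]
timer [[ 0.446 -0.215  0.019]
 [ 0.44  -0.281  0.019]
 [ 0.38  -0.275  0.019]
 [ 0.386 -0.212  0.019]]
[[-0.897  0.441 -0.001]
 [ 0.441  0.897 -0.002]
 [ 0.    -0.002 -1.   ]]
```

View pics/crop1.png

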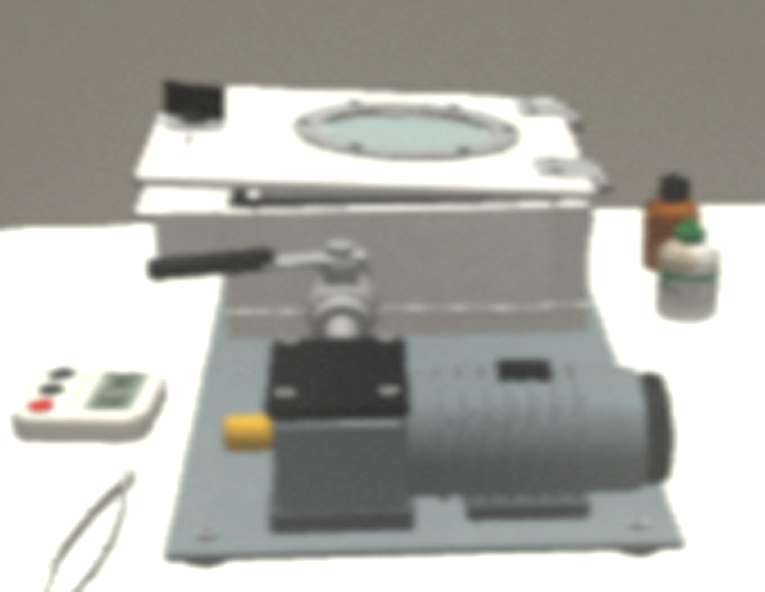

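The views agree:
- **Box:** yaw -2.2°.
- **Valve axis:** about (0.536, -0.225), with the lever at about 0.23 rad.
- **Grip:** holding point (0.4765, -0.2367).
- **Fastener:** about (0.463, -0.068), at about 1.2 rad.

I'll travel above the lever first.

```bash
python3 -m pendant '[[[-0.037,-0.0435,0.0034,0,0,0,0.4],[-0.037,-0.0435,0.0034,0,0,0,0.4],[-0.037,-0.0435,0.0034,0,0,0,0.4],[-0.037,-0.0435,0.0034,0,0,0,0.4],[-0.037,-0.0435,0.0034,0,0,0,0.4],[-0.037,-0.0435,0.0034,0,0,0,0.4],[-0.037,-0.0435,0.0034,0,0,0,0.4],[-0.037,-0.0435,0.0034,0,0,0,0.4],[-0.037,-0.0435,0.0034,0,0,0,0.4],[-0.037,-0.0435,0.0034,0,0,0,0.4],[-0.037,-0.0435,0.0034,0,0,0,0.4],[-0.037,-0.0435,0.0034,0,0,0,0.4],[-0.037,-0.0435,0.0034,0,0,0,0.4],[-0.037,-0.0435,0.0034,0,0,0,0.4],[-0.037,-0.0435,0.0034,0,0,0,0.4],[-0.037,-0.0435,0.0034,0,0,0,0.4],[-0.037,-0.0435,0.0034,0,0,0,0.4],[-0.037,-0.0435,0.0034,0,0,0,0.4]]]' 30
python3 -m pendant '[[[0,0,0,0,0,1,0.4],[0,0,0,0,0,1,0.4],[0,0,0,0,0,1,0.4],[0,0,0,0,0,1,0.4],[0,0,0,0,0,1,0.4],[0,0,0,0,0,1,0.4],[0,0,0,0,0,1,0.4],[0,0,0,0,0,1,0.4],[0,0,0,0,0,1,0.4],[0,0,0,0,0,1,0.4],[0,0,0,0,0,1,0.4],[0,0,0,0,0,1,0.4],[0,0,0,0,0,1,0.4],[0,0,0,0,0,1,0.4],[0,0,0,0,0,1,0.4],[0,0,0,0,0,1,0.4],[0,0,0,0,0,1,0.4],[0,0,0,0,0,1,0.4],[0,0,0,0,0,1,0.4],[0,0,0,0,0,1,0.4]]]'
cat > go.py <<'E'
import sys,numpy as np
from scipy.spatial.transform import Rotation as R
from station import monitor
s=monitor.sense(); M=R.from_quat(s["tool_rot"]).as_matrix()
print("t",s["t"],"tcp",s["tcp_pos"].round(4),"F",s["force"].round(1),"gap",round(s["finger_gap"],3),"gf",round(s["gripper_force"],1),"q",s["q"].round(2))
print("yaw of tool y",np.degrees(np.arctan2(M[1,1],M[0,1])).round(1),"z axis",M[:,2].round(3))
if len(sys.argv)>3:
    d=np.array(list(map(float,sys.argv[1:4])))-s["tcp_pos"]; print("shift total in full scales",(M.T@d/.8).round(4))
if len(sys.argv)>4: # target yaw of tool y
    T=R.from_euler("z",float(sys.argv[4]),degrees=True).as_matrix()@np.array([[0,1,0],[1,0,0],[0,0,-1]]).T
    T=np.c_[[-np.sin(a:=np.radians(float(sys.argv[4]))),np.cos(a),0],[np.cos(a),np.sin(a),0],[0,0,-1]]
    print("turn total in full scales",((R.from_matrix(M.T@T)).as_rotvec()/.12).round(2))
E
python3 go.py 0.4765 -0.2367 0.2 -79
```

```text
t: 1.9
tcp_pos: [0.4774, -0.2381, 0.2006]
tool_rot: [0.227, 0.974, 0.0, -0.0]
force: [0.3, -0.4, -0.1]
finger_gap: 0.397
gripper_force: 0.0
t: 3.9
tcp_pos: [0.4773, -0.2361, 0.2007]
tool_rot: [0.99, 0.139, -0.0, -0.0]
force: [-0.2, 0.3, -0.0]
finger_gap: 0.397
gripper_force: 0.0
t 3.9 tcp [ 0.4773 -0.2361  0.2007] F [-0.2  0.3 -0. ] gap 0.397 gf 0.0 q [-0.67  0.47  1.71  0.    0.96  0.62]
yaw of tool y -74.0 z axis [-0.001  0.001 -1.   ]
shift total in full scales [-0.0011  0.0005  0.0009]
turn total in full scales [-0.01  0.    0.73]
```

```bash
python3 -m pendant '[[[-0.001,0,0,0,0,0.73,0.4],[0,0,0.03,0,0,0,0.4],[0,0,0.035,0,0,0,0.4],[0,0,0.035,0,0,0,0.4],[0,0,0.034,0,0,0,0.4],[0,0,0,0,0,0,0.4]]]'
python3 - <<'E'
from h import *
from station import eyes
a=eyes.snapshot("top");b=eyes.snapshot("side")
A=cv2.resize(a["pixels"][190:280,210:330,::-1],(400,300),interpolation=cv2.INTER_CUBIC)
B=cv2.resize(b["pixels"][130:250,160:320,::-1],(400,300),interpolation=cv2.INTER_CUBIC)
cv2.imwrite("pics/c2.png",cv2.convertScaleAbs(np.hstack([A,B]),alpha=1.5,beta=10))
E
python3 go.py
```

```text
t: 4.5
tcp_pos: [0.4745, -0.2349, 0.0906]
tool_rot: [0.995, 0.098, -0.003, -0.003]
force: [-0.6, -1.0, 0.2]
finger_gap: 0.397
gripper_force: 0.0
t 4.6 tcp [ 0.4765 -0.2363  0.0936] F [-0.3  0.2 -0.3] gap 0.401 gf 0.0 q [-0.67  0.65  1.79  0.    0.71  0.7 ]
yaw of tool y -78.7 z axis [-0.001  0.001 -1.   ]
```

View pics/c2.png

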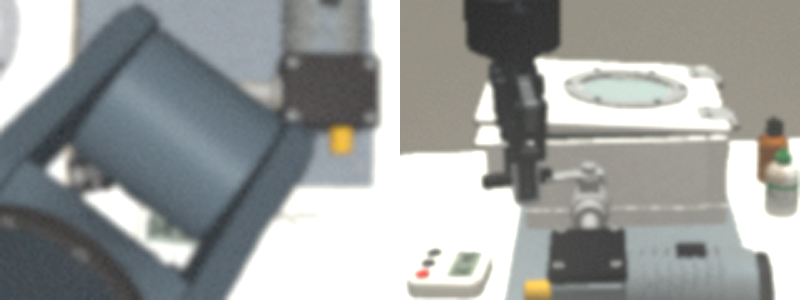

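The fingers straddle the grip: the finger is at about (525,180) in the composite, with the grip passing behind it. I'll close and swing.

```bash
python3 -m pendant '[[[0,0,0,0,0,0,0],[0,0,0,0,0,0,0],[0,0,0,0,0,0,0],[0,0,0,0,0,0,0]]]' 25; python3 go.py
python3 -m pendant '[[[0.0005,0.0084,0,0,0,-0.94,0],[0.0005,0.0084,0,0,0,-0.94,0],[0.0005,0.0084,0,0,0,-0.94,0],[0.0005,0.0084,0,0,0,-0.94,0]]]'; python3 go.py
```

```text
t: 5.0
tcp_pos: [0.4773, -0.2366, 0.0952]
tool_rot: [0.995, 0.099, 0.001, 0.001]
force: [0.5, 3.2, 6.6]
finger_gap: 0.118
gripper_force: 28.9
t 5.0 tcp [ 0.4773 -0.2366  0.0952] F [0.5 3.2 6.6] gap 0.118 gf 28.9 q [-0.67  0.64  1.79  0.    0.71  0.7 ]
yaw of tool y -78.7 z axis [ 0.002 -0.001 -1.   ]
t: 5.4
tcp_pos: [0.4879, -0.2594, 0.0952]
tool_rot: [0.947, 0.32, 0.0, -0.001]
force: [0.2, 7.5, 8.6]
finger_gap: 0.123
gripper_force: 29.2
t 5.4 tcp [ 0.4879 -0.2594  0.0952] F [0.2 7.5 8.6] gap 0.123 gf 29.2 q [-0.69  0.66  1.74  0.    0.74  0.22]
yaw of tool y -52.6 z axis [ 0.     0.002 -1.   ]
```

```bash
python3 -m pendant '[[[0.0005,0.0084,0,0,0,-0.94,0],[0.0005,0.0084,0,0,0,-0.94,0],[0.0005,0.0084,0,0,0,-0.94,0],[0.0005,0.0084,0,0,0,-0.94,0],[0.0005,0.0084,0,0,0,-0.94,0],[0.0005,0.0084,0,0,0,-0.94,0],[0.0005,0.0084,0,0,0,-0.94,0],[0.0005,0.0084,0,0,0,-0.94,0],[0,0,0,0,0,0,0],[0,0,0,0,0,0,0]]]'; python3 go.py
```

```text
t: 6.4
tcp_pos: [0.5294, -0.2806, 0.095]
tool_rot: [0.715, 0.699, -0.001, -0.007]
force: [-10.6, 5.8, 15.6]
finger_gap: 0.12
gripper_force: 32.7
t 6.4 tcp [ 0.5294 -0.2806  0.095 ] F [-10.6   5.8  15.6] gap 0.12 gf 32.7 q [-0.67  0.71  1.61 -0.    0.84 -0.65]
yaw of tool y -1.3 z axis [-0.011  0.008 -1.   ]
```

At 10.6 N against the swing, the lever is on its stop. I'll release, lift and move towards the fastener.

```bash
python3 -m pendant '[[[0,0.001,0,0,0,0,0],[0,0,0,0,0,0,0.4],[0,0,0,0,0,0,0.4],[0,0,0,0,0,0,0.4],[0,0,-0.05,0,0,0,0.4],[0,0,-0.05,0,0,0,0.4],[0,0,-0.05,0,0,0,0.4],[0,0,-0.02,0,0,0,0.4],[0,0,0,0,0,0,0.4]]]'
python3 - <<'E'
from h import *
from station import eyes
a=eyes.snapshot("side"); pickle.dump(a,open("pics/side1.pkl","wb"))
b=eyes.snapshot("top"); pickle.dump(b,open("pics/top1.pkl","wb"))
B=cv2.resize(a["pixels"][130:250,160:320,::-1],(400,300),interpolation=cv2.INTER_CUBIC)
A=cv2.resize(b["pixels"][150:285,140:320,::-1],(400,300),interpolation=cv2.INTER_CUBIC)
cv2.imwrite("pics/c3.png",cv2.convertScaleAbs(np.hstack([A,B]),alpha=1.5,beta=10))
E
python3 go.py 0.463 -0.068 0.2 68
```

```text
t: 7.3
tcp_pos: [0.537, -0.2858, 0.2332]
tool_rot: [0.714, 0.7, 0.0, 0.004]
force: [0.4, 1.1, 0.1]
finger_gap: 0.402
gripper_force: 0.0
t 7.4 tcp [ 0.5349 -0.2842  0.2293] F [ 0.1 -0.  -0.8] gap 0.402 gf 0.0 q [-0.67  0.53  1.5  -0.    1.11 -0.65]
yaw of tool y -1.1 z axis [-0.  0. -1.]
shift total in full scales [ 0.2684 -0.0953  0.0367]
turn total in full scales [ -0.    -0.   -10.06]
```

View pics/c3.png

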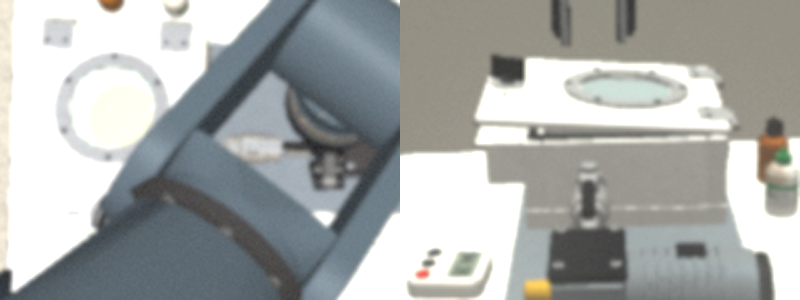

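In both views the lever lies over the pipe towards the pump: grip at about (300,147) in the left half, end-on at (590,195) in the right. The wing is unchanged. Next I move over the fastener.

```bash
python3 -m pendant '[[[0.0384,-0.0136,0.0052,0,0,0,0.4],[0.0384,-0.0136,0.0052,0,0,0,0.4],[0.0384,-0.0136,0.0052,0,0,0,0.4],[0.0384,-0.0136,0.0052,0,0,0,0.4],[0.0384,-0.0136,0.0052,0,0,0,0.4],[0.0384,-0.0136,0.0052,0,0,0,0.4],[0.0384,-0.0136,0.0052,0,0,0,0.4],[0,0,0,0,0,-1,0.4],[0,0,0,0,0,-1,0.4],[0,0,0,0,0,-1,0.4],[0,0,0,0,0,-1,0.4],[0,0,0,0,0,-1,0.4],[0,0,0,0,0,-1,0.4],[0,0,0,0,0,-1,0.4],[0,0,0,0,0,-1,0.4],[0,0,0,0,0,-1,0.4],[0,0,0,0,0,-1,0.4],[0,0,0,0,0,0,0.4]]]'
python3 - <<'E'
from h import *
from station import eyes
a=pickle.load(open("pics/side0.pkl","rb"))
p,s=dark(a,(190,140,215,162),60); P=bydepth(a,p); m=np.median(P,0); print("side wing",len(p),s,m.round(4),P[:,2].min(),P[:,2].max(), np.median(P[:,0]), P[:,0].min(),P[:,0].max())
u0,v0,w,h=s[:4]; c=np.array([[190+u0+(w-1)/2,140+v0+(h-1)/2]])
# ray to plane y=-0.068
K=a["intrinsics"]; n=cv2.undistortPoints(c.reshape(-1,1,2),K,dist(a)).reshape(2); r=R.from_quat(a["attitude"]).apply([n[0],n[1],1]); print("at y=-.068:",np.array(a["eye"])+r*(-.068-a["eye"][1])/r[1])
d=pickle.load(open("pics/top0.pkl","rb")); p,s=dark(d,(176,234,200,256),60); P=bydepth(d,p); print("top wing depth",np.median(P,0),P[:,2].max())
b=eyes.snapshot("side")
cv2.imwrite("pics/c4.png",cv2.convertScaleAbs(cv2.resize(b["pixels"][90:200,150:300,::-1],(600,440),interpolation=cv2.INTER_CUBIC),alpha=1.5,beta=10))
E
python3 go.py 0.464 -0.068 0.144 68
```

```text
t: 9.2
tcp_pos: [0.4621, -0.0674, 0.199]
tool_rot: [0.194, 0.981, 0.0, -0.002]
force: [0.4, -0.8, 0.5]
finger_gap: 0.4
gripper_force: 0.0
side wing 105 [  7  12  12  10 105] [ 0.4617 -0.0714  0.1363] 0.12484236680567584 0.4082446230684344 0.46173566108415176 0.4470857039551857 0.5106442374520287
at y=-.068: [ 0.46086794 -0.068       0.1360429 ]
top wing depth [ 0.46132178 -0.07058727  0.14229139] 0.14791645381400864
t 9.25 tcp [ 0.4623 -0.0675  0.1992] F [ 0.9  0.1 -0.3] gap 0.406 gf 0.0 q [-0.38  0.4   1.87 -0.    0.88 -1.56]
yaw of tool y 67.5 z axis [-0.003  0.001 -1.   ]
shift total in full scales [-0.0025  0.0002  0.069 ]
turn total in full scales [-0.   -0.03 -0.08]
```

View pics/c4.png

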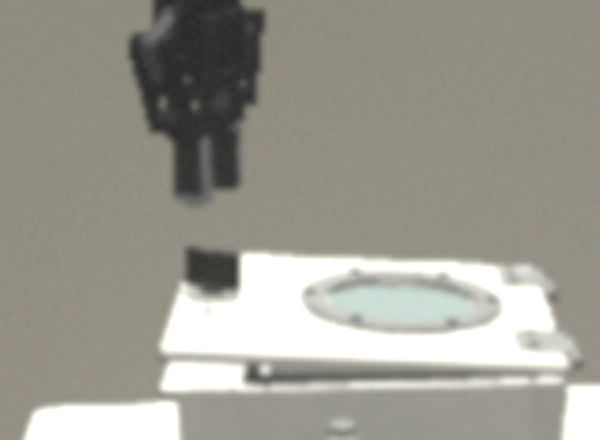

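The fingers are centred over the wing: fingers at about (207,165), wing at (212,268). The axis reads about (0.462, -0.069). I'll descend and grip.

```bash
python3 -m pendant '[[[0,-0.001,0.03,0,0,0,0.4],[0,0,0.0365,0,0,0,0.4],[0,0,0,0,0,0,0.4]]]'; python3 go.py;  python3 -m pendant '[[[0,0,0,0,0,0,0],[0,0,0,0,0,0,0],[0,0,0,0,0,0,0],[0,0,0,0,0,0,0]]]' 25; python3 go.py 0.462 -0.0685 0.146 -2.2
```

```text
t: 9.55
tcp_pos: [0.4602, -0.0676, 0.1444]
tool_rot: [0.195, 0.981, 0.001, -0.004]
force: [-1.3, -1.4, 0.3]
finger_gap: 0.4
gripper_force: 0.0
t 9.55 tcp [ 0.4602 -0.0676  0.1444] F [-1.3 -1.4  0.3] gap 0.4 gf 0.0 q [-0.39  0.5   1.92 -0.    0.73 -1.56]
yaw of tool y 67.5 z axis [-0.008  0.003 -1.   ]
t: 9.95
tcp_pos: [0.4636, -0.0679, 0.1483]
tool_rot: [0.195, 0.981, 0.0, 0.001]
force: [3.4, 4.3, -3.7]
finger_gap: 0.097
gripper_force: 28.4
t 9.95 tcp [ 0.4636 -0.0679  0.1483] F [ 3.4  4.3 -3.7] gap 0.097 gf 28.4 q [-0.39  0.49  1.92  0.    0.73 -1.57]
yaw of tool y 67.5 z axis [ 0.002  0.001 -1.   ]
shift total in full scales [ 0.0016 -0.0014  0.0028]
turn total in full scales [2.000e-02 1.000e-02 1.014e+01]
```

```bash
python3 -m pendant '[[[0,0,0,0,0,0.8,0],[0,0,0,0,0,0.8,0],[0,0,0,0,0,0.8,0],[0,0,0,0,0,0.8,0],[0,0,0,0,0,0.8,0],[0,0,0,0,0,0.8,0],[0,0,0,0,0,0.8,0],[0,0,0,0,0,0.8,0],[0,0,0,0,0,0.8,0],[0,0,0,0,0,0.8,0],[0,0,0,0,0,0.8,0],[0,0,0,0,0,0.8,0],[0,0,0,0,0,0.6,0],[0,0,0,0,0,0,0],[0,0,0,0,0,0,0]]]'; python3 go.py 0.462 -0.0685 0.146 -2.2
```

```text
t: 11.45
tcp_pos: [0.461, -0.069, 0.1476]
tool_rot: [0.721, 0.692, -0.002, -0.001]
force: [-3.1, -4.9, -5.1]
finger_gap: 0.092
gripper_force: 36.3
t 11.45 tcp [ 0.461  -0.069   0.1476] F [-3.1 -4.9 -5.1] gap 0.092 gf 36.3 q [-0.39  0.49  1.92 -0.    0.74 -0.34]
yaw of tool y -2.4 z axis [-0.004 -0.001 -1.   ]
shift total in full scales [0.0007 0.0013 0.002 ]
turn total in full scales [-0.04  0.01 -0.02]
```

```bash
python3 -m pendant '[[[0,0,0,0,0,0,0.4],[0,0,0,0,0,0,0.4],[0,0,0,0,0,0,0.4],[0,0,-0.04,0,0,0,0.4],[0,0,-0.04,0,0,0,0.4],[0.04,0,-0.01,0,0,0,0],[0.035,0,0,0,0,0,0],[0,0,0,0,0,0,0],[0,0,0,0,0,0,0],[0,0,0,0,0,0,0]]]'
python3 - <<'E'
from h import *
from station import eyes
a=eyes.snapshot("side"); pickle.dump(a,open("pics/side2.pkl","wb"))
b=eyes.snapshot("top"); pickle.dump(b,open("pics/top2.pkl","wb"))
B=cv2.resize(a["pixels"][110:200,170:290,::-1],(400,300),interpolation=cv2.INTER_CUBIC)
A=cv2.resize(b["pixels"][180:270,150:270,::-1],(400,300),interpolation=cv2.INTER_CUBIC)
cv2.imwrite("pics/c5.png",cv2.convertScaleAbs(np.hstack([A,B]),alpha=1.5,beta=10))
p,s=dark(a,(185,140,220,170),60); P=bydepth(a,p); print("side wing",s,np.median(P,0).round(4))
E
python3 go.py
```

```text
t: 12.45
tcp_pos: [0.4658, -0.0091, 0.2196]
tool_rot: [0.722, 0.691, 0.0, 0.0]
force: [0.4, -0.2, 0.3]
finger_gap: -0.005
gripper_force: 0.0
side wing [16 18  4  9 21] [ 0.4615 -0.0843  0.1249]
t 12.55 tcp [ 0.4657 -0.0094  0.2194] F [0.7 0.8 0.1] gap 0.002 gf 0.0 q [-0.26  0.36  1.85 -0.    0.93 -0.22]
yaw of tool y -2.6 z axis [-0. -0. -1.]
```

View pics/c5.png

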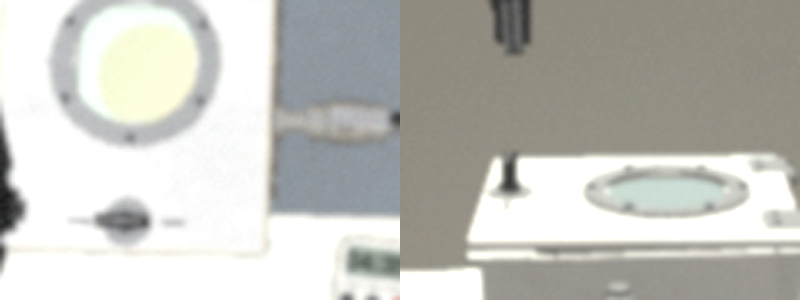

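The wing (125,221) now lies on the index lines at (80,221) and (174,221), and the panel has sunk on its gasket. I'll press at panel_front.

```bash
python3 -m pendant '[[[0,0,0.04,0,0,0,0],[0,0,0.04,0,0,0,0],[0,0,0.026,0,0,0,0],[0,0,0.002,0,0,0,0],[0,0,0.002,0,0,0,0],[0,0,0,0,0,0,0]]]'; python3 -m pendant '[[[0,0,0.003,0,0,0,0],[0,0,0.003,0,0,0,0],[0,0,0,0,0,0,0],[0,0,0,0,0,0,0]]]'; python3 go.py
```

```text
t: 13.15
tcp_pos: [0.4663, -0.0091, 0.1322]
tool_rot: [0.723, 0.691, 0.0, 0.001]
force: [-0.3, -0.5, -0.1]
finger_gap: 0.001
gripper_force: 0.0
t: 13.55
tcp_pos: [0.466, -0.0087, 0.1271]
tool_rot: [0.722, 0.691, 0.0, 0.001]
force: [0.8, -0.0, 1.1]
finger_gap: -0.003
gripper_force: 0.5
t 13.55 tcp [ 0.466  -0.0087  0.1271] F [ 0.8 -0.   1.1] gap -0.003 gf 0.5 q [-0.26  0.53  1.94 -0.    0.67 -0.22]
yaw of tool y -2.5 z axis [ 0.001 -0.    -1.   ]
```

```bash
python3 -m pendant '[[[0,0,0.002,0,0,0,0],[0,0,0.002,0,0,0,0],[0,0,0,0,0,0,0],[0,0,0,0,0,0,0]]]'; python3 -m pendant '[[[0,0,0.002,0,0,0,0],[0,0,0.002,0,0,0,0],[0,0,0,0,0,0,0],[0,0,0,0,0,0,0]]]'; python3 go.py
```

```text
t: 13.95
tcp_pos: [0.4659, -0.0087, 0.1241]
tool_rot: [0.722, 0.691, 0.0, 0.0]
force: [-1.1, -0.1, 7.7]
finger_gap: 0.001
gripper_force: 3.7
t: 14.35
tcp_pos: [0.4659, -0.0087, 0.1235]
tool_rot: [0.722, 0.692, 0.001, 0.001]
force: [-4.7, 0.9, 32.0]
finger_gap: 0.003
gripper_force: 16.2
t 14.35 tcp [ 0.4659 -0.0087  0.1235] F [-4.7  0.9 32. ] gap 0.003 gf 16.2 q [-0.26  0.53  1.94 -0.    0.66 -0.22]
yaw of tool y -2.5 z axis [ 0.003 -0.001 -1.   ]
```

The stop is hard and the panel is flush. I'll ease off a little and check once more.

```bash
python3 -m pendant '[[[0,0,-0.001,0,0,0,0],[0,0,0,0,0,0,0],[0,0,0,0,0,0,0],[0,0,0,0,0,0,0]]]'; python3 go.py
python3 - <<'E'
from h import *
from station import eyes
a=eyes.snapshot("side"); b=eyes.snapshot("top")
B=cv2.resize(a["pixels"][120:240,160:320,::-1],(400,300),interpolation=cv2.INTER_CUBIC)
A=cv2.resize(b["pixels"][180:270,170:290,::-1],(400,300),interpolation=cv2.INTER_CUBIC)
cv2.imwrite("pics/c6.png",cv2.convertScaleAbs(np.hstack([A,B]),alpha=1.5,beta=10))
E
```

```text
t: 14.75
tcp_pos: [0.4659, -0.0087, 0.1236]
tool_rot: [0.722, 0.692, 0.001, 0.001]
force: [-4.7, 0.1, 24.8]
finger_gap: -0.001
gripper_force: 12.6
t 14.75 tcp [ 0.4659 -0.0087  0.1236] F [-4.7  0.1 24.8] gap -0.001 gf 12.6 q [-0.26  0.53  1.94 -0.    0.66 -0.22]
yaw of tool y -2.5 z axis [ 0.002 -0.001 -1.   ]
```

View pics/c6.png

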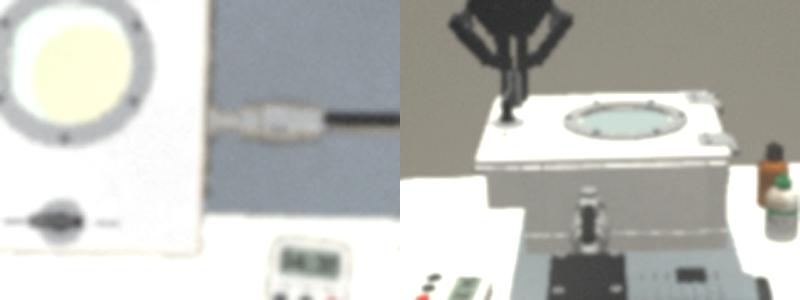

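The lever (360,120) is in line with the pipe, the wing (57,221) is on its index lines, and the side view shows the panel flush. The press force is about 25 N, so I'm handing in.

```bash
python3 -c "
from station import job; print(job.sign_off())"
```

```text
the job is handed in; nothing more can be done
None
```

I handed the job in at about 15 s: the valve lever is at its open stop, the fastener is lined up with its index lines, and the panel is held flush at about 25 N; the sign-off gave no verdict.

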